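# Transfer a row of containers to the other rack in reverse order

### The job

Move the four containers one by one from the full rack to the empty rack so that their order is reversed: begin with the one beside the full rack's black grip and put it in the compartment farthest from the empty rack's black grip, then take the next in the row each time and put it in the next compartment towards that grip, so that the last one ends beside the grip. Stand each upright in the middle of its compartment, tip nothing over, and leave the beaker where it is.

Things in the scene. Friction and masses are not known exactly. Their poses are not given: they have to be found in the camera images.
- full_rack: Fixed grey tray, 70 x 308 mm: a row of four compartments (62 x 72 mm inside, a white disc in the middle of each) along its own y; walls 4 mm thick, 12 mm high; floor 4 mm above the bench. Compartment centres: y = -114, -38, +38, +114 mm, x = 0. Origin: centre of the underside. Holds the four containers at the start.
- full_rack_grip: Fixed grip on one end of the full rack (y = +156 or -156 mm of that rack, varies; the other end has a plain 14 mm high strip): steel arch with a black round bar 50 mm long, 14 mm thick, top 45 mm above the bench. Origin at bench level below the bar, 42, 118, 194 and 270 mm from the compartment centres.
- empty_rack: Fixed grey tray, 70 x 308 mm: a row of four compartments (62 x 72 mm inside, a white disc in the middle of each) along its own y; walls 4 mm thick, 12 mm high; floor 4 mm above the bench. Compartment centres: y = -114, -38, +38, +114 mm, x = 0. Origin: centre of the underside. Empty at the start. The racks lie roughly parallel; either may be nearer the robot.
- empty_rack_grip: Fixed grip on one end of the empty rack (y = +156 or -156 mm of that rack, varies; the other end has a plain 14 mm high strip): steel arch with a black round bar 50 mm long, 14 mm thick, top 45 mm above the bench. Origin at bench level below the bar, 42, 118, 194 and 270 mm from the compartment centres.
- tube: Loose 50 ml centrifuge tube standing upright, straight round body 33 mm in diameter, 116 mm high, screw cap; origin at the centre of its underside, z up. Can be gripped across the body, best 60 to 90 mm above its underside. 45 g.
- bottle: Loose small reagent bottle with a pale screw cap, standing upright, round body about 52 mm in diameter up to about 75 mm, narrower above, 108 mm high; origin at the centre of its underside, z up. Can be gripped across the body, best 45 to 60 mm above its underside. 120 g.
- dropper: Loose amber dropper bottle with black dropper cap, standing upright, round body 29 mm in diameter up to about 40 mm, narrower above, 79 mm high; origin at the centre of its underside, z up. Can be gripped across the body, best about 28 mm above its underside. 40 g.
- pot: Loose squat round screw pot with black lid, 42 mm in diameter, 50 mm high, upright; origin at the centre of its underside, z up. Can be gripped across its diameter, best about 33 mm above its underside. 90 g.
- beaker: Bystander: loose glass beaker, 70 mm in diameter, 86 mm high, upright near the right edge of the bench; origin at the centre of its underside. It stays where it is. (On the left of the bench, beyond y = 0.25 m, stands a large fixed water bath, less than 0.38 m high: pass above or in front of it.)
Things that resemble listed ones, but are neither listed nor needed, are in the scene too. Leave any green look-alike of the full_rack_grip alone.

How it is judged:
By the outcome, as a careful person would: the job done as asked, in the order asked, and still so for the second after the job is handed in, with the robot touching nothing.
It also fails if it takes over 99 s, if anything falls off the work surface, if the arm or the gripper's body presses on something with over 40 N, if the wrist force passes 120 N, or if a joint passes its speed limit or range.

### The arm

A 6-joint arm with a two-finger parallel gripper is mounted at the origin on a cart in front of the work surface, level with it; the furniture and walls round the work are solid. World frame = base frame: x ahead of the robot, y to its left, z up, the work surface at z = 0. Lengths are in m, angles in rad, forces in N, time in s.
With the tool pointing down it reaches from about 0.35 to 0.85 m from the base axis. Payload 8.1 kg.
Tool frame: the origin (TCP) lies at the very end of the fingers, on their centre line; the grasp point (between the pads) lies 19 mm behind it; z points along the fingers, y is the line along which they close (so a half turn about z gives the same grasp; the last joint's range is limited). The gripper opens to 93 mm and grips with 3 to 60 N. Pads are 15 mm wide; open, the fingers measure 128 mm over their backs; the gripper's body (75 mm by 188 mm) begins 65 mm behind the grasp point.
Start: joints at [-1.378, 0.13, 1.488, -0, 1.523, -0.085], TCP at [0.165, -0.577, 0.219] pointing down, gripper open.
Joint ranges: [-2.96, 2.96], [-0.89, 2.26], [0.02, 2.5], [-1.34, 4.48], [0, 2.73], [-2.66, 2.66]. Speed limits (rad/s): [2.39, 2.39, 2.79, 3.14, 3.14, 3.14].

### API

Orientations are given as a rotation vector (axis times angle).
In Python, from plant import robot gives the robot as it stands.
- The arm moves only by the tool play_rows, never from a script. Its argument "deltas" is one flat list of numbers, 5 for each row, row after row: the shift along the tool's x, y, z in mm, then the turn about the tool's z in degrees, then the finger opening in mm, from 0 to 93. A call has 1 to 10 rows; each row shifts and turns the commanded pose from where the row before left it, along the tool's axes as they then stand; what a row does not reach is not made up. A row lasts 1/12 s, in which the tool goes at most 41.7 mm and 7.16 degrees, less where a joint would pass 70% of its speed; a pose out of reach is approached as far as the arm can. A call with a gripper value outside its range is refused whole. The fingers move at their own pace and stop on an object; "newtons" is the grip in N (left out, the last holds). Time passes only in rows, so rows that do not move let the fingers close. It gives the time, the measured TCP pose, the force, the opening and the grip force at its end, in the units of the state.
- robot.read_state(): the state, without advancing time (a new reading comes with each control period).
- robot.read_camera(name): name is "side" or "top"; returns a dict with "pixels" (420x560x3 uint8, blue, green, red), "mtx" (3x3 intrinsics, pixels), "eye" and "rotation" of the camera in the world. Camera axes: x right, y up, looking along -z (the intrinsics and any distortion apply to the point x, -y, -z); pixel columns grow to the right and rows downward; lengths in m; the calibration is good to about 2 mm. A picture is of the moment at which its call begins. There is no depth.
- robot.close_job(): hands the job in; it is judged then, once.
The state is a dict: "t": time; "q": joint angles; "dq": joint speeds; "joint_torque": joint torques, N m; "tool_pos": TCP position; "orientation": TCP orientation; "force": force on the tool from outside, world axes, zero at the start; "wrist_torque": the same for the moment, N m; "opening": finger opening in m; "gripper_force": force on a finger pad.
Only numpy, scipy, OpenCV 4.12 (cv2) and the standard library are available. Lean on these libraries where they do the work, as an engineer would, in place of code of your own. Each camera call takes 0.05 s, during which the arm holds its last target. There are 200 camera calls.

## Working session

There is one attempt and no reset: what is moved stays moved. The work goes in short steps, Python scripts to look and compute and a tool call to move; the robot and the scene stay as the last step left them, time stands still between calls to the robot, and variables do not carry over. Pictures are saved under pics/ and viewed, at most 14 in all, crops included, and the job is handed in when it is done.

Besides the shell and the picture viewer there is one more tool, called after "Call:" by a JSON object that holds its "fn" and its "kwargs", one argument or row to a line. play_rows: Moves the arm, as the interface text tells. Its arguments: {"type":"object","properties":{"deltas":{"type":"array"},"newtons":{"type":"number"}},"required":["deltas"]}

```bash
mkdir -p pics; ls; cat > h.py <<'E'
import numpy as np, cv2
from plant import robot
def snap(n,f):
    c=robot.read_camera(n); cv2.imwrite(f'pics/{f}.png',c['pixels']); np.savez(f'pics/{f}.npz',**{k:np.array(v) for k,v in c.items()}); return c
def toworld(c,uv,z):
    d=c.get('dist',None) if hasattr(c,'get') else None
    p=cv2.undistortPoints(np.array([[uv]],float),np.array(c['mtx'],float),d)[0,0]
    r=np.array(c['rotation'])@np.array([p[0],-p[1],-1]); e=np.array(c['eye']); return e+r*(z-e[2])/r[2]
def topix(c,P):
    v=np.array(c['rotation']).T@(np.array(P)-np.array(c['eye'])); v=v/-v[2]
    m=c['mtx']; return m[0][0]*v[0]+m[0][2], -m[1][1]*v[1]+m[1][2]
E
python3 - <<'E'
from h import *
for n in('top','side'):
    c=snap(n,n+'0'); print({k:np.round(v,4).tolist() for k,v in c.items() if k!='pixels'})
print(robot.read_state())
E
```

```text
pics
{'mtx': [[500.682, 0.0, 273.4451], [0.0, 500.682, 213.3147], [0.0, 0.0, 1.0]], 'eye': [0.4489, -0.0823, 1.0804], 'rotation': [0.0979, -0.1078, -1.5955]}
{'mtx': [[478.2383, 0.0, 276.7284], [0.0, 478.2383, 206.6132], [0.0, 0.0, 1.0]], 'eye': [0.9964, -0.2442, 0.7568], 'rotation': [0.4668, 0.3326, 1.2373]}
{'t': 0.1, 'q': array([-1.37841831e+00,  1.31092908e-01,  1.48913153e+00,  2.10904749e-05,
        1.52299789e+00, -8.54271564e-02]), 'dq': array([ 1.57832436e-03, -2.67194776e-03, -3.59086346e-03, -5.39352278e-06,
        3.84036572e-04,  4.81469989e-04]), 'joint_torque': array([ 1.17039221e-03, -5.61340821e+01, -4.93096304e+01,  7.69874873e-02,
        2.91330874e-02, -6.75171714e-05]), 'tool_pos': array([ 0.16446577, -0.57650372,  0.21770934]), 'orientation': array([-3.10972195e+00, -4.34746398e-01,  1.03730106e-04]), 'force': array([-0.49763231, -0.44775122, -0.0861444 ]), 'wrist_torque': array([-0.06686866,  0.04671129,  0.01290584]), 'gripper_force': 0.0, 'opening': 0.09309779867528158}
```

View pics/top0.png

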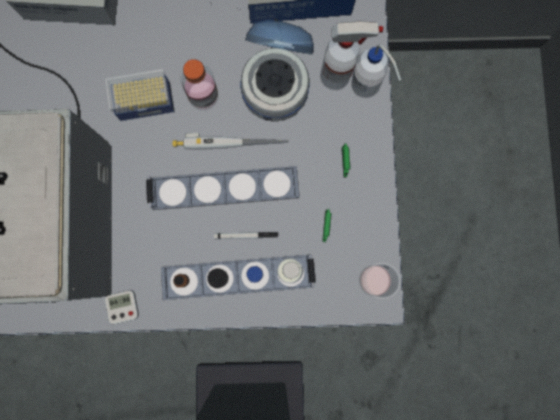

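View pics/side0.png

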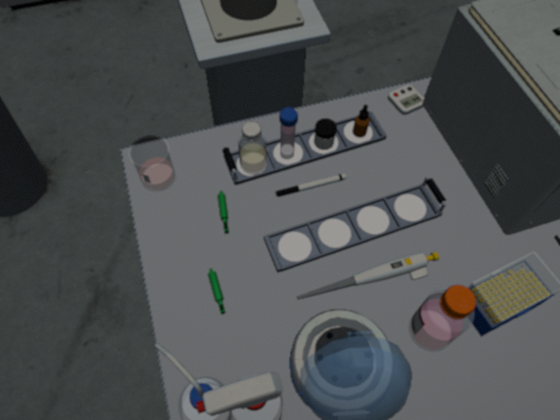

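The top view shows the full rack at the bottom: black grip (311,270), bottle (290,272), tube (255,275), pot (218,278), dropper (183,281). The empty rack is above it with its grip at left (149,190) and discs at (277,184), (242,187), (207,189), (172,192). Look-alikes for the grips are the green objects at (346,160) and (327,225), the black-ended pen at (265,235), and the beaker at (376,280). The black bars on the rack ends are the ones described. Next is one close crop to check that choice and measure.

```bash
sed -i "s/^import numpy as np, cv2/import numpy as np, cv2\nfrom scipy.spatial.transform import Rotation as R/; s/np.array(c\['rotation'\])/R.from_rotvec(c['rotation']).as_matrix()/g" h.py
python3 - <<'E'
from h import *
import cv2
a=cv2.imread('pics/top0.png')[160:310,135:335]; a=cv2.resize(a,None,fx=4,fy=4,interpolation=cv2.INTER_CUBIC); cv2.imwrite('pics/ctop.png',a)
b=cv2.imread('pics/side0.png')[95:275,215:455]; b=cv2.resize(b,None,fx=3.3,fy=3.3,interpolation=cv2.INTER_CUBIC); cv2.imwrite('pics/cside.png',b)
E
```

```text
(no output)
```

View pics/ctop.png

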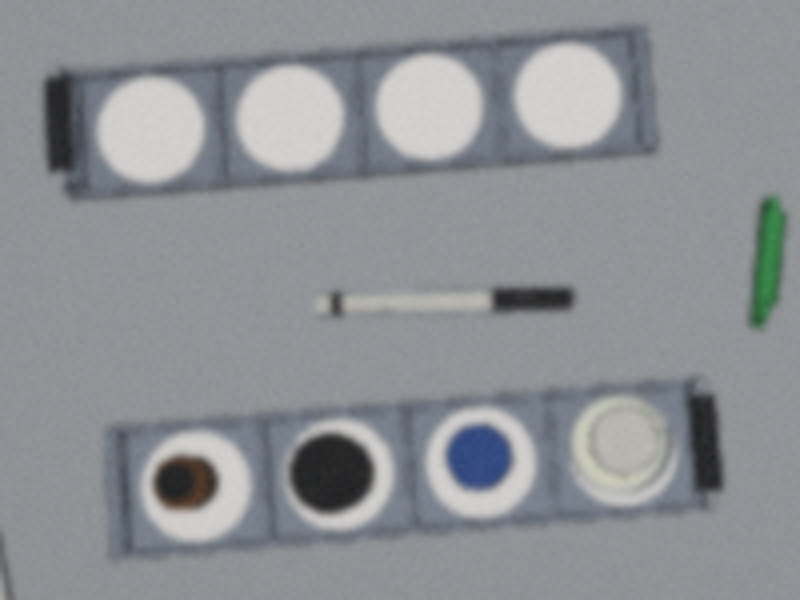

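View pics/cside.png

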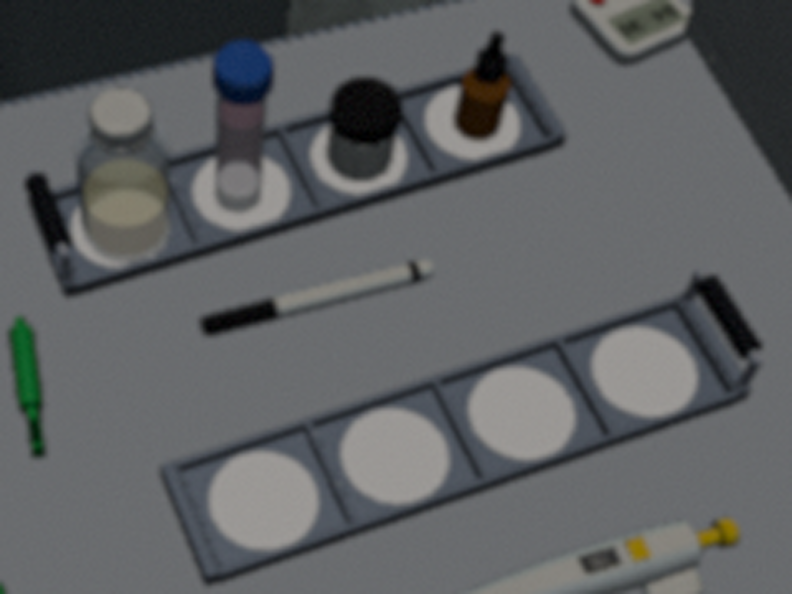

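The crops confirm the choice: bottle, tube, pot, dropper counting from the full rack's black grip, and the empty rack's grip at the dropper's end. Now positions.

```bash
cat > m.py <<'E'
from h import *
T=np.load('pics/top0.npz');S=np.load('pics/side0.npz')
def t(p,z):return toworld(T,((p[0]+.5)/4-.5+135,(p[1]+.5)/4-.5+160),z)[:2]*1000
def s(p,z):return toworld(S,((p[0]+.5)/3.3-.5+215,(p[1]+.5)/3.3-.5+95),z)[:2]*1000
def rack(pts):
    P=np.array(pts);k=np.array([-114,-38,38,114.])
    c=P.mean(0);d=(k[:,None]*(P-c)).sum(0);L=np.hypot(*d)/(k@k);u=d/np.hypot(*d)
    print('scale',L.round(3),'dir',np.degrees(np.arctan2(u[1],u[0])).round(2),'fit\n',(c+k[:,None]*u).round(1))
z=.0045
rack([t(p,z) for p in[(568,96),(430,107),(290,119),(151,130)]])
rack([s(p,z) for p in[(264,500),(395,456),(522,413),(644,371)]])
rack([t(p,z) for p in[(624,452),(481,463),(340,474),(196,486)]])
for n,a,b,h in[('bottle',(627,440),(121,107),.112),('tube',(479,457),(244,58),.120),('pot',(332,472),(366,100),.054),('dropper',(178,479),(496,42),.083)]:
    print(n,t(a,h).round(1),s(b,h).round(1))
E
python3 m.py
```

```text
scale 1.0 dir 93.24 fit
 [[655.3 -99.9]
 [651.  -24. ]
 [646.7  51.9]
 [642.5 127.7]]
scale 0.998 dir 93.29 fit
 [[657.6 -99.3]
 [653.2 -23.4]
 [648.9  52.5]
 [644.5 128.4]]
scale 1.001 dir 92.93 fit
 [[ 461.6 -124. ]
 [ 457.7  -48.1]
 [ 453.8   27.8]
 [ 449.9  103.7]]
bottle [ 465.9 -121.6] [ 465.8 -118.9]
tube [459.6 -50.6] [459.1 -48.8]
pot [454.9  26.4] [454.3  28.9]
dropper [453.4  99.3] [458.3 103.1]
```

Call:
{"fn": "play_rows", "kwargs": {
  "deltas": [0, 0, 0, -7, 85, 0, 0, 0, -7, 85, 0, 0, 0, -7, 85, 0, 0, 0, -7, 85, 0, 0, 0, -7, 85, 0, 0, 0, -7, 85, 0, 0, 0, -7, 85, 0, 0, 0, -7, 85, 0, 0, 0, -7, 85, 0, 0, 0, -7, 85],
  "newtons": 12
}}

```text
t: 0.93
tool_pos: [0.1645, -0.5767, 0.218]
orientation: [-2.292, -2.147, -0.001]
force: [0.0, -0.2, 0.8]
opening: 0.0848
gripper_force: 0.0
```

Call:
{"fn": "play_rows", "kwargs": {
  "deltas": [0, 0, 0, -7.1, 85, 0, 0, 0, 0, 85]
}}

```text
t: 1.1
tool_pos: [0.1645, -0.5767, 0.218]
orientation: [-2.155, -2.285, -0.001]
force: [-0.7, -0.2, -0.6]
opening: 0.0849
gripper_force: 0.0
```

```bash
cat > g.py <<'E'
import sys
from h import *
def go(x,y,z,psi=93.1):
    st=robot.read_state(); M=R.from_rotvec(st['orientation']).as_matrix()
    d=M.T@(np.array([x,y,z])-st['tool_pos']*1000)
    p=np.degrees(np.arctan2(M[1,0],M[0,0]))
    print('t',round(st['t'],2),'pos',(st['tool_pos']*1000).round(1),'psi',p.round(2),'tilt',M[:2,2].round(4),'open',round(st['opening']*1000,1),'grip',round(st['gripper_force'],1),'F',st['force'].round(1),'| delta tool mm',d.round(1),'turn',round(p-psi,2))
if __name__=='__main__': go(*map(float,sys.argv[1:]))
E
python3 g.py 466 -120.5 217
```

```text
t 1.1 pos [ 164.5 -576.7  218. ] psi 93.37 tilt [-0.0002  0.001 ] open 84.9 grip 0.0 F [-0.7 -0.2 -0.6] | delta tool mm [437.7 327.8   1.4] turn 0.27
```

Call:
{"fn": "play_rows", "kwargs": {
  "deltas": [22, 16.4, 0, 0, 85, 22, 16.4, 0, 0, 85, 22, 16.4, 0, 0, 85, 22, 16.4, 0, 0, 85, 22, 16.4, 0, 0, 85, 22, 16.4, 0, 0, 85, 22, 16.4, 0, 0, 85, 22, 16.4, 0, 0, 85, 22, 16.4, 0, 0, 85, 22, 16.4, 0, 0, 85]
}}

```text
t: 1.93
tool_pos: [0.3172, -0.3474, 0.2184]
orientation: [-2.168, -2.273, -0.0]
force: [0.0, 0.0, 0.3]
opening: 0.0848
gripper_force: 0.0
```

Call:
{"fn": "play_rows", "kwargs": {
  "deltas": [22, 16.4, 0, 0, 85, 22, 16.4, 0, 0, 85, 22, 16.4, 0, 0, 85, 22, 16.4, 0, 0, 85, 22, 16.4, 0, 0, 85, 22, 16.4, 0, 0, 85, 22, 16.4, 0, 0, 85, 22, 16.4, 0, 0, 85, 22, 16.4, 0, 0, 85, 0, 0, 0, 0, 85]
}}

```text
t: 2.77
tool_pos: [0.4554, -0.1396, 0.2184]
orientation: [-2.163, -2.277, -0.003]
force: [1.1, 0.7, 0.3]
opening: 0.0852
gripper_force: 0.0
```

Call:
{"fn": "play_rows", "kwargs": {
  "deltas": [10, 8, 0, 0, 85, 9, 8, 0, 0, 85, 0, 0, 0, 0, 85]
}}

```text
t: 3.02
tool_pos: [0.4694, -0.1223, 0.2185]
orientation: [-2.164, -2.277, -0.001]
force: [-0.3, -0.6, 0.2]
opening: 0.0849
gripper_force: 0.0
```

```bash
python3 g.py 466 -120.5 37
```

```text
t 3.02 pos [ 469.4 -122.3  218.5] psi 92.94 tilt [0.0001 0.0006] open 84.9 grip 0.0 F [-0.3 -0.6  0.2] | delta tool mm [  1.8  -3.3 181.5] turn -0.16
```

Call:
{"fn": "play_rows", "kwargs": {
  "deltas": [1.8, -3.3, 10, 0, 85, 0, 0, 22, 0, 85, 0, 0, 25, 0, 85, 0, 0, 25, 0, 85, 0, 0, 25, 0, 85, 0, 0, 22, 0, 85, 0, 0, 20, 0, 85, 0, 0, 18, 0, 85, 0, 0, 14, 0, 85, 0, 0, 0, 0, 85]
}}

```text
t: 3.85
tool_pos: [0.4616, -0.1214, 0.0336]
orientation: [-2.16, -2.273, 0.004]
force: [-0.3, -0.5, -1.2]
opening: 0.0848
gripper_force: 0.0
```

Call:
{"fn": "play_rows", "kwargs": {
  "deltas": [0, 0, 0, 0, 65, 0, 0, 0, 0, 60, 0, 0, 0, 0, 55, 0, 0, 0, 0, 50, 0, 0, 0, 0, 45, 0, 0, 0, 0, 45, 0, 0, 0, 0, 45],
  "newtons": 12
}}

```text
t: 4.43
tool_pos: [0.466, -0.122, 0.0385]
orientation: [2.161, 2.278, 0.001]
force: [0.1, 0.3, 6.1]
opening: 0.0516
gripper_force: 12.0
```

```bash
python3 g.py 466 -120.5 37; python3 - <<'E'
from h import *
a=snap('side','s1')['pixels'];b=snap('top','t1')['pixels']
cv2.imwrite('pics/c1.png',np.hstack([cv2.resize(a[80:280,210:410],(400,400)),cv2.resize(b[170:370,180:380],(400,400))]))
E
```

```text
t 4.43 pos [ 466.  -122.    38.5] psi 93.02 tilt [ 0.0013 -0.0005] open 51.6 grip 12.0 F [0.1 0.3 6.1] | delta tool mm [1.5 0.1 1.5] turn -0.08
```

View pics/c1.png

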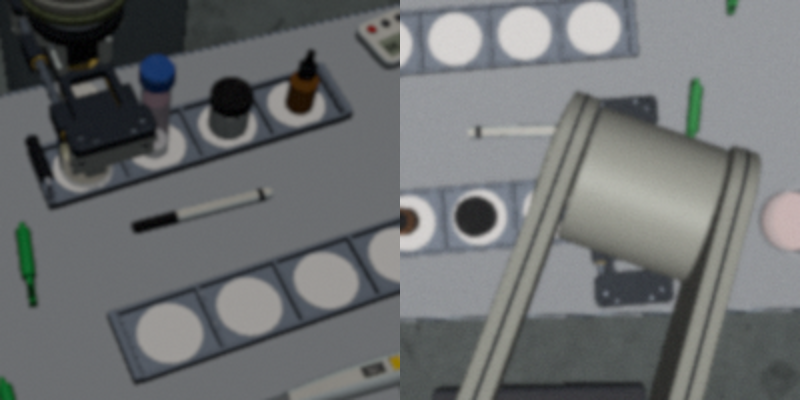

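The bottle is between the fingers at 51.6 mm and 12 N, and the tube is untouched. Lifting it now.

Call:
{"fn": "play_rows", "kwargs": {
  "deltas": [0, 0, -4, 0, 45, 0, 0, -8, 0, 45, 0, 0, -12, 0, 45, 0, 0, -14, 0, 45, 0, 0, -10, 0, 45, 0, 0, -4, 0, 45, 0, 0, 0, 0, 45, 0, 0, 0, 0, 45]
}}

```text
t: 5.2
tool_pos: [0.4654, -0.1218, 0.0898]
orientation: [2.162, 2.279, 0.0]
force: [-0.8, 0.3, -2.0]
opening: 0.0514
gripper_force: 12.0
```

```bash
python3 g.py 656.4 -100.5 90
```

```text
t 5.2 pos [ 465.4 -121.8   89.8] psi 93.02 tilt [ 0.0005 -0.0002] open 51.4 grip 12.0 F [-0.8  0.3 -2. ] | delta tool mm [ 1.120e+01  1.918e+02 -1.000e-01] turn -0.08
```

Call:
{"fn": "play_rows", "kwargs": {
  "deltas": [0, 6, 0, 0, 45, 1, 12, 0, 0, 45, 1, 18, 0, 0, 45, 1, 22, 0, 0, 45, 2, 24, 0, 0, 45, 2, 24, 0, 0, 45, 2, 24, 0, 0, 45, 1, 22, 0, 0, 45, 1, 18, 0, 0, 45, 0, 12, 0, 0, 45]
}}

```text
t: 6.03
tool_pos: [0.6478, -0.1004, 0.088]
orientation: [-2.161, -2.279, 0.001]
force: [0.7, -0.0, -1.1]
opening: 0.052
gripper_force: 12.0
```

Call:
{"fn": "play_rows", "kwargs": {
  "deltas": [0, 8, 0, 0, 45, 0, 2, 0, 0, 45, 0, 0, 0, 0, 45, 0, 0, 0, 0, 45]
}}

```text
t: 6.37
tool_pos: [0.6558, -0.1005, 0.0886]
orientation: [-2.161, -2.278, 0.001]
force: [0.2, 0.1, -1.0]
opening: 0.0518
gripper_force: 12.0
```

```bash
python3 g.py 656.4 -100.5 39; python3 - <<'E'
from h import *
a=snap('side','s2')['pixels']
cv2.imwrite('pics/c2.png',cv2.resize(a[100:300,180:380],(600,600),interpolation=cv2.INTER_CUBIC))
E
```

```text
t 6.37 pos [ 655.8 -100.5   88.6] psi 93.02 tilt [-0.0016  0.0003] open 51.8 grip 12.0 F [ 0.2  0.1 -1. ] | delta tool mm [-0.   0.7 49.6] turn -0.08
```

View pics/c2.png

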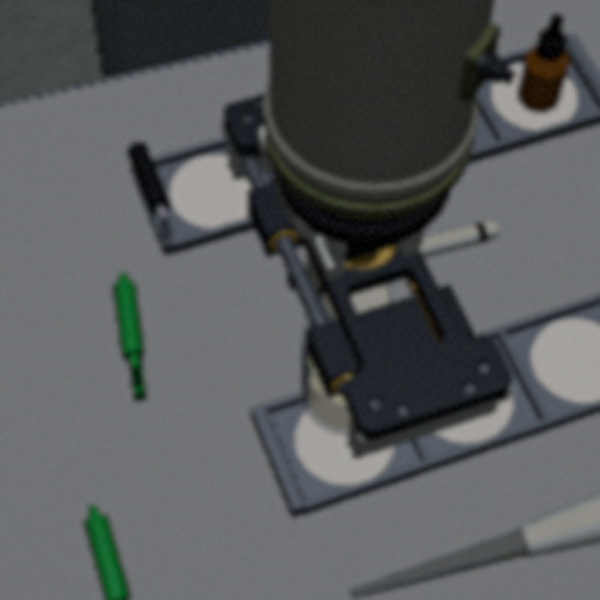

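The bottle is in the gripper above the right-hand compartment. Lowering.

Call:
{"fn": "play_rows", "kwargs": {
  "deltas": [0, 0.6, 6, 0, 45, 0, 0, 12, 0, 45, 0, 0, 12, 0, 45, 0, 0, 9, 0, 45, 0, 0, 5, 0, 45, 0, 0, 3, 0, 45, 0, 0, 1.5, 0, 45, 0, 0, 0, 0, 45, 0, 0, 0, 0, 45]
}}

```text
t: 7.17
tool_pos: [0.6575, -0.1007, 0.0416]
orientation: [2.162, 2.279, 0.001]
force: [0.0, -0.1, -1.5]
opening: 0.0516
gripper_force: 12.0
```

Call:
{"fn": "play_rows", "kwargs": {
  "deltas": [0, 0, 0.5, 0, 45, 0, 0, 0.5, 0, 45, 0, 0, 0, 0, 45]
}}

```text
t: 7.42
tool_pos: [0.6573, -0.1007, 0.0405]
orientation: [2.162, 2.279, 0.0]
force: [0.2, -0.6, -2.0]
opening: 0.0518
gripper_force: 12.0
```

```bash
python3 g.py 656.4 -100.5 38.5
```

```text
t 7.42 pos [ 657.3 -100.7   40.5] psi 93.02 tilt [ 0.0006 -0.0001] open 51.8 grip 12.0 F [ 0.2 -0.6 -2. ] | delta tool mm [ 0.2 -0.9  2. ] turn -0.08
```

Call:
{"fn": "play_rows", "kwargs": {
  "deltas": [0, -0.9, 0.8, 0, 45, 0, 0, 0.6, 0, 45, 0, 0, 0.6, 0, 45, 0, 0, 0, 0, 45]
}}

```text
t: 7.75
tool_pos: [0.6562, -0.1007, 0.0386]
orientation: [2.162, 2.279, 0.0]
force: [-1.4, 0.4, 2.3]
opening: 0.0515
gripper_force: 12.0
```

Call:
{"fn": "play_rows", "kwargs": {
  "deltas": [0, 0, 0.5, 0, 45, 0, 0, 0, 0, 45, 0, 0, 0, 0, 45]
}}

```text
t: 8.0
tool_pos: [0.6564, -0.1007, 0.0385]
orientation: [2.162, 2.279, 0.0]
force: [-3.9, 0.7, 6.5]
opening: 0.052
gripper_force: 12.0
```

Call:
{"fn": "play_rows", "kwargs": {
  "deltas": [0, 0, 0, 0, 54, 0, 0, 0, 0, 58, 0, 0, 0, 0, 66, 0, 0, 0, 0, 75, 0, 0, 0, 0, 80, 0, 0, -6, 0, 80, 0, 0, -14, 0, 80, 0, 0, -22, 0, 80, 0, 0, -26, 0, 80, 0, 0, -26, 0, 80]
}}

```text
t: 8.83
tool_pos: [0.6561, -0.1006, 0.1337]
orientation: [2.162, 2.279, 0.0]
force: [0.8, -0.1, 0.2]
opening: 0.0802
gripper_force: 0.0
```

Call:
{"fn": "play_rows", "kwargs": {
  "deltas": [0, 0, -16, 0, 75, 0, 0, -8, 0, 75, 0, 0, -2, 0, 75, 0, 0, 0, 0, 75]
}}

```text
t: 9.17
tool_pos: [0.6565, -0.1007, 0.1585]
orientation: [2.161, 2.278, 0.001]
force: [-0.5, 0.7, -0.2]
opening: 0.0747
gripper_force: 0.0
```

```bash
python3 g.py 459.5 -49.7 155
```

```text
t 9.17 pos [ 656.5 -100.7  158.5] psi 93.02 tilt [ 0.0012 -0.0003] open 74.7 grip 0.0 F [-0.5  0.7 -0.2] | delta tool mm [  61.3 -194.1    3.2] turn -0.08
```

Call:
{"fn": "play_rows", "kwargs": {
  "deltas": [3, -8, 0, 0, 70, 5, -16, 0, 0, 70, 7, -22, 0, 0, 70, 8, -26, 0, 0, 70, 8.3, -28, 0, 0, 70, 9, -28, 0, 0, 70, 8, -26, 0, 0, 70, 6, -20, 0, 0, 70, 5, -14, 0, 0, 70, 2, -6, 0, 0, 70]
}}

```text
t: 10.0
tool_pos: [0.4565, -0.0489, 0.1557]
orientation: [-2.16, -2.277, 0.003]
force: [0.0, 0.0, -0.8]
opening: 0.0702
gripper_force: 0.0
```

Call:
{"fn": "play_rows", "kwargs": {
  "deltas": [0, 0, 0, 0, 70, 0, 0, 0, 0, 70, 0, 0, 0, 0, 70]
}}

```text
t: 10.25
tool_pos: [0.4598, -0.0499, 0.1574]
orientation: [-2.162, -2.279, 0.0]
force: [-0.0, 0.2, -0.2]
opening: 0.0705
gripper_force: 0.0
```

```bash
python3 g.py 459.5 -49.7 60; python3 - <<'E'
from h import *
a=snap('side','s3')['pixels']
cv2.imwrite('pics/c3.png',cv2.resize(a[90:290,210:410],(600,600),interpolation=cv2.INTER_CUBIC))
E
```

```text
t 10.25 pos [459.8 -49.9 157.4] psi 93.01 tilt [-0.0001  0.    ] open 70.5 grip 0.0 F [-0.   0.2 -0.2] | delta tool mm [ 0.2 -0.3 97.4] turn -0.09
```

View pics/c3.png

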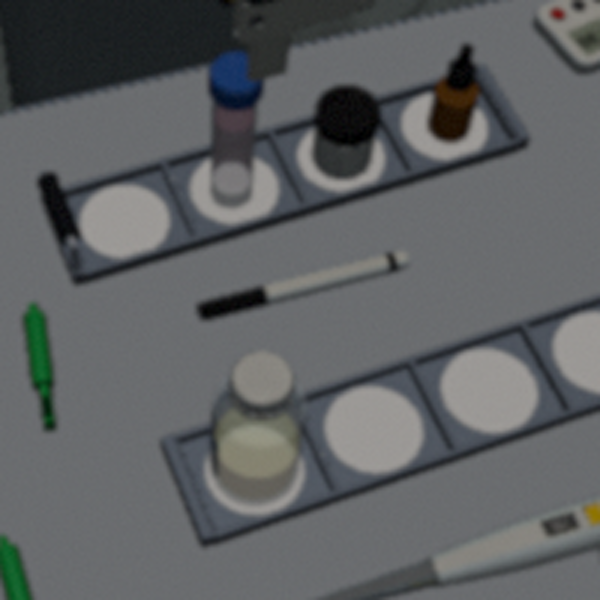

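The bottle stands upright in the middle of its right-hand compartment, base about (256,470) on its disc. The tube is next, directly below the gripper.

Call:
{"fn": "play_rows", "kwargs": {
  "deltas": [0, -0.3, 6, 0, 70, 0, 0, 12, 0, 70, 0, 0, 16, 0, 70, 0, 0, 18, 0, 70, 0, 0, 18, 0, 70, 0, 0, 14, 0, 70, 0, 0, 9, 0, 70, 0, 0, 4, 0, 70, 0, 0, 0, 0, 70, 0, 0, 0, 0, 70]
}}

```text
t: 11.13
tool_pos: [0.4591, -0.0497, 0.0608]
orientation: [2.162, 2.279, 0.0]
force: [0.2, -0.1, 0.1]
opening: 0.0701
gripper_force: 0.0
```

Call:
{"fn": "play_rows", "kwargs": {
  "deltas": [0, 0, 0, 0, 60, 0, 0, 0, 0, 50, 0, 0, 0, 0, 44, 0, 0, 0, 0, 38, 0, 0, 0, 0, 34, 0, 0, 0, 0, 27, 0, 0, 0, 0, 27, 0, 0, 0, 0, 27, 0, 0, 0, 0, 27],
  "newtons": 10
}}

```text
t: 11.88
tool_pos: [0.4591, -0.0497, 0.0608]
orientation: [2.162, 2.279, 0.0]
force: [-0.9, -0.1, 1.7]
opening: 0.033
gripper_force: 10.0
```

Call:
{"fn": "play_rows", "kwargs": {
  "deltas": [0, 0, -4, 0, 27, 0, 0, -8, 0, 27, 0, 0, -12, 0, 27, 0, 0, -14, 0, 27, 0, 0, -10, 0, 27, 0, 0, -4, 0, 27, 0, 0, 0, 0, 27, 0, 0, 0, 0, 27]
}}

```text
t: 12.55
tool_pos: [0.459, -0.0497, 0.1126]
orientation: [2.162, 2.279, 0.0]
force: [0.5, -0.2, -1.2]
opening: 0.0332
gripper_force: 10.0
```

```bash
python3 g.py 652.1 -23.7 110
```

```text
t 12.55 pos [459.  -49.7 112.6] psi 93.02 tilt [ 0.0004 -0.0001] open 33.2 grip 10.0 F [ 0.5 -0.2 -1.2] | delta tool mm [ 15.8 194.2   2.7] turn -0.08
```

Call:
{"fn": "play_rows", "kwargs": {
  "deltas": [0, 6, 0, 0, 27, 1, 12, 0, 0, 27, 2, 18, 0, 0, 27, 2, 22, 0, 0, 27, 3, 24, 0, 0, 27, 3, 24, 0, 0, 27, 2, 24, 0, 0, 27, 2, 22, 0, 0, 27, 1, 18, 0, 0, 27, 0, 13, 0, 0, 27]
}}

```text
t: 13.38
tool_pos: [0.642, -0.0235, 0.1109]
orientation: [-2.161, -2.279, 0.001]
force: [0.6, -0.2, -0.3]
opening: 0.033
gripper_force: 10.0
```

Call:
{"fn": "play_rows", "kwargs": {
  "deltas": [0, 8, 0, 0, 27, 0, 3, 0, 0, 27, 0, 0, 0, 0, 27, 0, 0, 0, 0, 27, 0, 0, 0, 0, 27]
}}

```text
t: 13.8
tool_pos: [0.6511, -0.0235, 0.1121]
orientation: [-2.162, -2.278, 0.001]
force: [-0.1, 0.2, 0.1]
opening: 0.0331
gripper_force: 10.0
```

```bash
python3 g.py 652.1 -23.7 61; python3 - <<'E'
from h import *
a=snap('side','s4')['pixels']
cv2.imwrite('pics/c4.png',cv2.resize(a[110:310,210:410],(600,600),interpolation=cv2.INTER_CUBIC))
E
```

```text
t 13.8 pos [651.1 -23.5 112.1] psi 93.01 tilt [-0.001   0.0001] open 33.1 grip 10.0 F [-0.1  0.2  0.1] | delta tool mm [-0.3  1.  51.1] turn -0.09
```

View pics/c4.png

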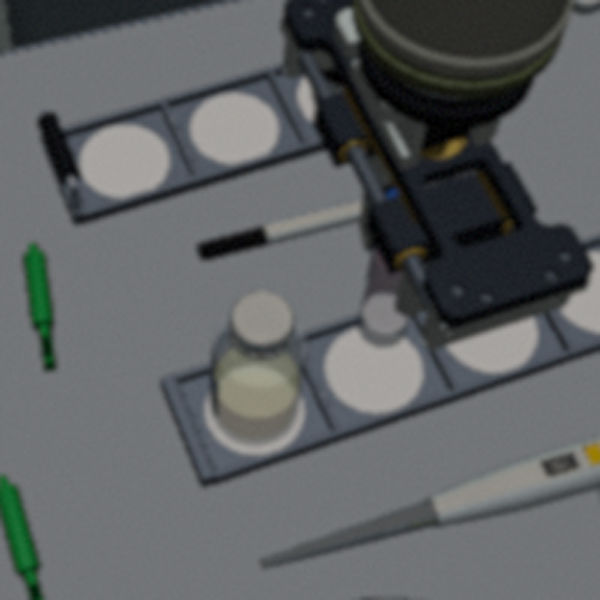

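The tube hangs over the second compartment. Lowering it to the height it was gripped at (60.8 mm).

Call:
{"fn": "play_rows", "kwargs": {
  "deltas": [0, 0.5, 6, 0, 27, 0, 0, 12, 0, 27, 0, 0, 12, 0, 27, 0, 0, 9, 0, 27, 0, 0, 5, 0, 27, 0, 0, 3, 0, 27, 0, 0, 1.5, 0, 27, 0, 0, 1, 0, 27, 0, 0, 0, 0, 27, 0, 0, 0, 0, 27]
}}

```text
t: 14.68
tool_pos: [0.6527, -0.0235, 0.0637]
orientation: [2.162, 2.279, 0.001]
force: [-0.9, 0.2, -0.3]
opening: 0.0335
gripper_force: 10.0
```

```bash
python3 g.py 652.1 -23.7 60.8
```

```text
t 14.68 pos [652.7 -23.5  63.7] psi 93.02 tilt [ 0.0009 -0.0001] open 33.5 grip 10.0 F [-0.9  0.2 -0.3] | delta tool mm [-0.2 -0.6  2.9] turn -0.08
```

Call:
{"fn": "play_rows", "kwargs": {
  "deltas": [0, -0.6, 1, 0, 27, 0, 0, 0.8, 0, 27, 0, 0, 0.7, 0, 27, 0, 0, 0, 0, 27, 0, 0, 0.5, 0, 27, 0, 0, 0, 0, 27, 0, 0, 0, 0, 27]
}}

```text
t: 15.27
tool_pos: [0.652, -0.0235, 0.0609]
orientation: [2.162, 2.279, 0.0]
force: [-1.3, 0.8, 6.2]
opening: 0.0332
gripper_force: 10.0
```

Call:
{"fn": "play_rows", "kwargs": {
  "deltas": [0, 0, 0, 0, 35, 0, 0, 0, 0, 39, 0, 0, 0, 0, 46, 0, 0, 0, 0, 56, 0, 0, 0, 0, 65, 0, 0, -6, 0, 65, 0, 0, -14, 0, 65, 0, 0, -20, 0, 65, 0, 0, -22, 0, 65, 0, 0, -20, 0, 65]
}}

```text
t: 16.1
tool_pos: [0.6521, -0.0235, 0.1448]
orientation: [2.161, 2.278, 0.001]
force: [0.8, 1.1, 0.1]
opening: 0.0654
gripper_force: 0.0
```

Call:
{"fn": "play_rows", "kwargs": {
  "deltas": [0, 0, -12, 0, 70, 0, 0, -6, 0, 70, 0, 0, 0, 0, 70, 0, 0, 0, 0, 70]
}}

```text
t: 16.43
tool_pos: [0.6516, -0.0235, 0.1599]
orientation: [-2.162, -2.279, 0.0]
force: [-0.6, -0.0, -0.4]
opening: 0.0701
gripper_force: 0.0
```

```bash
python3 g.py 454.7 27.6 150
```

```text
t 16.43 pos [651.6 -23.5 159.9] psi 93.02 tilt [-0.0001 -0.    ] open 70.1 grip 0.0 F [-0.6 -0.  -0.4] | delta tool mm [  61.4 -193.9    9.9] turn -0.08
```

Call:
{"fn": "play_rows", "kwargs": {
  "deltas": [3, -8, 0, 0, 75, 5, -16, 0, 0, 75, 7, -22, 0, 0, 75, 8, -26, 0, 0, 75, 8.3, -28, 0, 0, 75, 9, -28, 0, 0, 75, 8, -26, 0, 0, 75, 6, -20, 0, 0, 75, 5, -14, 0, 0, 75, 2, -6, 0, 0, 75]
}}

```text
t: 17.27
tool_pos: [0.4521, 0.0281, 0.1583]
orientation: [-2.16, -2.278, 0.003]
force: [-1.1, -0.7, 0.0]
opening: 0.0749
gripper_force: 0.0
```

Call:
{"fn": "play_rows", "kwargs": {
  "deltas": [0, 0, 0, 0, 75, 0, 0, 0, 0, 75, 0, 0, 0, 0, 75]
}}

```text
t: 17.52
tool_pos: [0.4553, 0.0273, 0.1599]
orientation: [-2.162, -2.279, 0.0]
force: [0.3, 0.4, 0.8]
opening: 0.0749
gripper_force: 0.0
```

```bash
python3 g.py 454.7 27.6 19; python3 - <<'E'
from h import *
a=snap('side','s5')['pixels']
cv2.imwrite('pics/c5.png',cv2.resize(a[90:290,210:410],(600,600),interpolation=cv2.INTER_CUBIC))
E
```

```text
t 17.52 pos [455.3  27.3 159.9] psi 93.01 tilt [-0.0002 -0.    ] open 74.9 grip 0.0 F [0.3 0.4 0.8] | delta tool mm [  0.3  -0.6 140.9] turn -0.09
```

View pics/c5.png

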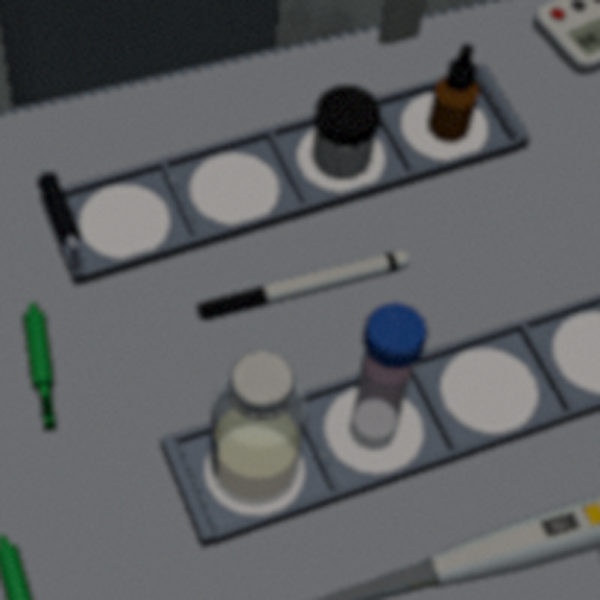

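The tube stands upright near the middle of its disc (375,425). Now the pot.

Call:
{"fn": "play_rows", "kwargs": {
  "deltas": [0, -0.6, 8, 0, 75, 0, 0, 16, 0, 75, 0, 0, 20, 0, 75, 0, 0, 22, 0, 75, 0, 0, 22, 0, 75, 0, 0, 20, 0, 75, 0, 0, 14, 0, 75, 0, 0, 9, 0, 75, 0, 0, 5, 0, 75, 0, 0, 3, 0, 75]
}}

```text
t: 18.4
tool_pos: [0.4539, 0.0274, 0.0204]
orientation: [-2.162, -2.278, 0.001]
force: [-0.5, 0.0, -0.4]
opening: 0.075
gripper_force: 0.0
```

Call:
{"fn": "play_rows", "kwargs": {
  "deltas": [0, 0, 1, 0, 70, 0, 0, 0, 0, 64, 0, 0, 0, 0, 58, 0, 0, 0, 0, 52, 0, 0, 0, 0, 46, 0, 0, 0, 0, 36, 0, 0, 0, 0, 36, 0, 0, 0, 0, 36, 0, 0, 0, 0, 36],
  "newtons": 12
}}

```text
t: 19.15
tool_pos: [0.4545, 0.0274, 0.0205]
orientation: [2.162, 2.279, 0.001]
force: [-0.9, 0.4, 3.9]
opening: 0.0422
gripper_force: 12.0
```

Call:
{"fn": "play_rows", "kwargs": {
  "deltas": [0, 0, -4, 0, 36, 0, 0, -8, 0, 36, 0, 0, -12, 0, 36, 0, 0, -14, 0, 36, 0, 0, -10, 0, 36, 0, 0, -4, 0, 36, 0, 0, 0, 0, 36, 0, 0, 0, 0, 36]
}}

```text
t: 19.82
tool_pos: [0.4542, 0.0275, 0.0721]
orientation: [2.162, 2.279, 0.0]
force: [-0.1, 0.3, -0.8]
opening: 0.0424
gripper_force: 12.0
```

```bash
python3 g.py 647.8 52.2 70
```

```text
t 19.82 pos [454.2  27.5  72.1] psi 93.01 tilt [0.0003 0.    ] open 42.4 grip 12.0 F [-0.1  0.3 -0.8] | delta tool mm [ 14.5 194.6   2.2] turn -0.09
```

Call:
{"fn": "play_rows", "kwargs": {
  "deltas": [0, 6, 0, 0, 36, 1, 12, 0, 0, 36, 2, 18, 0, 0, 36, 2, 22, 0, 0, 36, 3, 24, 0, 0, 36, 2, 24, 0, 0, 36, 2, 24, 0, 0, 36, 1.5, 22, 0, 0, 36, 1, 18, 0, 0, 36, 0, 13, 0, 0, 36]
}}

```text
t: 20.65
tool_pos: [0.6373, 0.0519, 0.0705]
orientation: [-2.161, -2.279, 0.001]
force: [0.0, 0.4, -1.5]
opening: 0.0424
gripper_force: 12.0
```

Call:
{"fn": "play_rows", "kwargs": {
  "deltas": [0, 8, 0, 0, 36, 0, 3, 0, 0, 36, 0, 0, 0, 0, 36, 0, 0, 0, 0, 36, 0, 0, 0, 0, 36]
}}

```text
t: 21.07
tool_pos: [0.6463, 0.0522, 0.0715]
orientation: [-2.162, -2.279, 0.001]
force: [-0.4, 0.3, -0.4]
opening: 0.0423
gripper_force: 12.0
```

```bash
python3 g.py 647.8 52.2 20.5
```

```text
t 21.07 pos [646.3  52.2  71.5] psi 93.02 tilt [-0.0012  0.    ] open 42.3 grip 12.0 F [-0.4  0.3 -0.4] | delta tool mm [-0.1  1.5 51. ] turn -0.08
```

Call:
{"fn": "play_rows", "kwargs": {
  "deltas": [0, 1, 6, 0, 36, 0, 0, 12, 0, 36, 0, 0, 12, 0, 36, 0, 0, 9, 0, 36, 0, 0, 5, 0, 36, 0, 0, 3, 0, 36, 0, 0, 1.5, 0, 36, 0, 0, 1, 0, 36, 0, 0, 0, 0, 36, 0, 0, 0, 0, 36]
}}

```text
t: 21.9
tool_pos: [0.6486, 0.0522, 0.0232]
orientation: [2.162, 2.279, 0.001]
force: [-0.6, -0.3, -0.5]
opening: 0.0422
gripper_force: 12.0
```

```bash
python3 g.py 647.8 52.2 20.5
```

```text
t 21.9 pos [648.6  52.2  23.2] psi 93.02 tilt [0.001 0.   ] open 42.2 grip 12.0 F [-0.6 -0.3 -0.5] | delta tool mm [ 0.  -0.8  2.7] turn -0.08
```

Call:
{"fn": "play_rows", "kwargs": {
  "deltas": [0, -0.8, 1, 0, 36, 0, 0, 0.8, 0, 36, 0, 0, 0.6, 0, 36, 0, 0, 0, 0, 36, 0, 0, 0.4, 0, 36, 0, 0, 0, 0, 36, 0, 0, 0, 0, 36]
}}

```text
t: 22.48
tool_pos: [0.6475, 0.0522, 0.0206]
orientation: [2.162, 2.279, 0.0]
force: [-3.1, -0.3, 5.5]
opening: 0.0424
gripper_force: 12.0
```

Call:
{"fn": "play_rows", "kwargs": {
  "deltas": [0, 0, 0, 0, 44, 0, 0, 0, 0, 48, 0, 0, 0, 0, 55, 0, 0, 0, 0, 62, 0, 0, 0, 0, 70, 0, 0, -6, 0, 70, 0, 0, -14, 0, 70, 0, 0, -22, 0, 70, 0, 0, -24, 0, 70, 0, 0, -24, 0, 70]
}}

```text
t: 23.32
tool_pos: [0.6473, 0.0522, 0.112]
orientation: [2.162, 2.279, 0.0]
force: [-0.2, -0.2, -0.1]
opening: 0.0699
gripper_force: 0.0
```

Call:
{"fn": "play_rows", "kwargs": {
  "deltas": [0, 0, -16, 0, 70, 0, 0, -6, 0, 70, 0, 0, 0, 0, 70, 0, 0, 0, 0, 70]
}}

```text
t: 23.65
tool_pos: [0.6474, 0.0522, 0.132]
orientation: [2.162, 2.279, 0.001]
force: [-0.4, -0.0, 0.5]
opening: 0.0701
gripper_force: 0.0
```

```bash
python3 g.py 454 101 130; python3 - <<'E'
exec(open('m.py').read().split("z=.0045")[0])
print(t((186,483),.044))
E
```

```text
t 23.65 pos [647.4  52.2 132. ] psi 93.02 tilt [0.0005 0.    ] open 70.1 grip 0.0 F [-0.4 -0.   0.5] | delta tool mm [  58.9 -190.5    1.9] turn -0.08
[451.39014941 102.30981235]
```

Call:
{"fn": "play_rows", "kwargs": {
  "deltas": [3, -8, 0, 0, 70, 5, -16, 0, 0, 70, 7, -22, 0, 0, 70, 8, -26, 0, 0, 70, 8, -28, 0, 0, 70, 8, -28, 0, 0, 70, 8, -24, 0, 0, 70, 6, -20, 0, 0, 70, 5, -13, 0, 0, 70, 2, -6, 0, 0, 70]
}}

```text
t: 24.48
tool_pos: [0.4502, 0.1025, 0.1299]
orientation: [-2.16, -2.278, 0.004]
force: [0.4, -0.0, 0.2]
opening: 0.0702
gripper_force: 0.0
```

Call:
{"fn": "play_rows", "kwargs": {
  "deltas": [0, 0, 0, 0, 70, 0, 0, 0, 0, 70, 0, 0, 0, 0, 70]
}}

```text
t: 24.73
tool_pos: [0.4539, 0.1018, 0.1316]
orientation: [2.162, 2.279, -0.0]
force: [-0.8, 0.2, 0.6]
opening: 0.0702
gripper_force: 0.0
```

```bash
python3 g.py 453.5 102 17; python3 - <<'E'
from h import *
a=snap('side','s6')['pixels']
cv2.imwrite('pics/c6.png',cv2.resize(a[80:280,240:440],(600,600),interpolation=cv2.INTER_CUBIC))
E
```

```text
t 24.73 pos [453.9 101.8 131.6] psi 93.01 tilt [-0.0001 -0.0001] open 70.2 grip 0.0 F [-0.8  0.2  0.6] | delta tool mm [  0.2  -0.3 114.6] turn -0.09
```

View pics/c6.png

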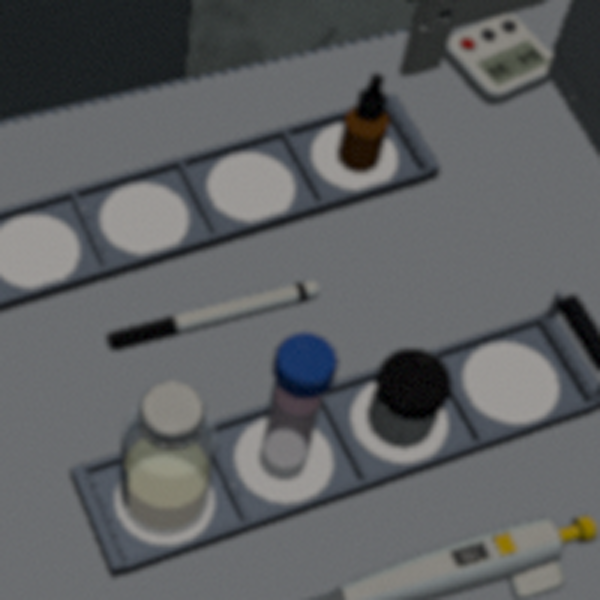

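The pot stands in the middle of the third compartment (400,420). The dropper at (362,135) is next.

Call:
{"fn": "play_rows", "kwargs": {
  "deltas": [0.5, -0.3, 8, 0, 65, 0, 0, 14, 0, 65, 0, 0, 16, 0, 65, 0, 0, 17, 0, 65, 0, 0, 17, 0, 65, 0, 0, 15, 0, 65, 0, 0, 11, 0, 65, 0, 0, 8, 0, 65, 0, 0, 4, 0, 65, 0, 0, 2.5, 0, 65]
}}

```text
t: 25.62
tool_pos: [0.453, 0.1024, 0.0188]
orientation: [-2.162, -2.279, 0.001]
force: [-0.1, -0.7, 1.0]
opening: 0.0651
gripper_force: 0.0
```

Call:
{"fn": "play_rows", "kwargs": {
  "deltas": [0, 0, 1, 0, 58, 0, 0, 0, 0, 52, 0, 0, 0, 0, 46, 0, 0, 0, 0, 40, 0, 0, 0, 0, 34, 0, 0, 0, 0, 29, 0, 0, 0, 0, 24, 0, 0, 0, 0, 24, 0, 0, 0, 0, 24, 0, 0, 0, 0, 24],
  "newtons": 8
}}

```text
t: 26.45
tool_pos: [0.4533, 0.1026, 0.0186]
orientation: [2.162, 2.279, 0.0]
force: [-0.5, 0.7, 3.8]
opening: 0.0287
gripper_force: 8.0
```

Call:
{"fn": "play_rows", "kwargs": {
  "deltas": [0, 0, -4, 0, 24, 0, 0, -8, 0, 24, 0, 0, -12, 0, 24, 0, 0, -14, 0, 24, 0, 0, -10, 0, 24, 0, 0, -4, 0, 24, 0, 0, 0, 0, 24, 0, 0, 0, 0, 24]
}}

```text
t: 27.12
tool_pos: [0.4532, 0.1025, 0.0703]
orientation: [2.162, 2.279, 0.0]
force: [-0.9, 0.1, -0.8]
opening: 0.0282
gripper_force: 8.0
```

```bash
python3 g.py 643.5 128 70; python3 - <<'E'
from h import *
S=np.load('pics/s6.npz')
for n,p in [('dropper',(361,157)),('disc',(354,156)),('targetdisc',(511,384)),('pot',(401,425)),('potdisc',(400,419)),('tube',(286,450)),('tubedisc',(284,457)),]:
    print(n,(toworld(S,((p[0]+.5)/3-.5+240,(p[1]+.5)/3-.5+80),.0045)*1000).round(1))
E
```

```text
t 27.12 pos [453.2 102.5  70.3] psi 93.02 tilt [0.0004 0.    ] open 28.2 grip 8.0 F [-0.9  0.1 -0.8] | delta tool mm [ 15.4 191.4   0.4] turn -0.08
dropper [453.8 108.3   4.5]
disc [451.6 104.1   4.5]
targetdisc [645.6 127.8   4.5]
pot [652.2  52.1   4.5]
potdisc [648.2  53.2   4.5]
tube [647.7 -20.    4.5]
tubedisc [651.8 -22.8   4.5]
```

Call:
{"fn": "play_rows", "kwargs": {
  "deltas": [0, 6, 0, 0, 24, 1, 12, 0, 0, 24, 2, 18, 0, 0, 24, 2, 22, 0, 0, 24, 3, 24, 0, 0, 24, 2, 24, 0, 0, 24, 2, 24, 0, 0, 24, 1.5, 22, 0, 0, 24, 1, 16, 0, 0, 24, 0, 12, 0, 0, 24]
}}

```text
t: 27.95
tool_pos: [0.6332, 0.1266, 0.0687]
orientation: [-2.162, -2.278, 0.002]
force: [0.6, 0.2, 0.1]
opening: 0.0285
gripper_force: 8.0
```

Call:
{"fn": "play_rows", "kwargs": {
  "deltas": [0, 8, 0, 0, 24, 0, 3.5, 0, 0, 24, 0, 0, 0, 0, 24, 0, 0, 0, 0, 24, 0, 0, 0, 0, 24]
}}

```text
t: 28.37
tool_pos: [0.6428, 0.1271, 0.07]
orientation: [-2.162, -2.279, 0.001]
force: [-0.5, -0.6, -0.7]
opening: 0.0285
gripper_force: 8.0
```

```bash
python3 g.py 643.5 127 18.6; python3 - <<'E'
from h import *
a=snap('side','s7')['pixels']
cv2.imwrite('pics/c7.png',cv2.resize(a[110:260,290:490],(800,600),interpolation=cv2.INTER_CUBIC))
E
```

```text
t 28.37 pos [642.8 127.1  70. ] psi 93.02 tilt [-0.0009 -0.    ] open 28.5 grip 8.0 F [-0.5 -0.6 -0.7] | delta tool mm [-0.1  0.7 51.4] turn -0.08
```

View pics/c7.png

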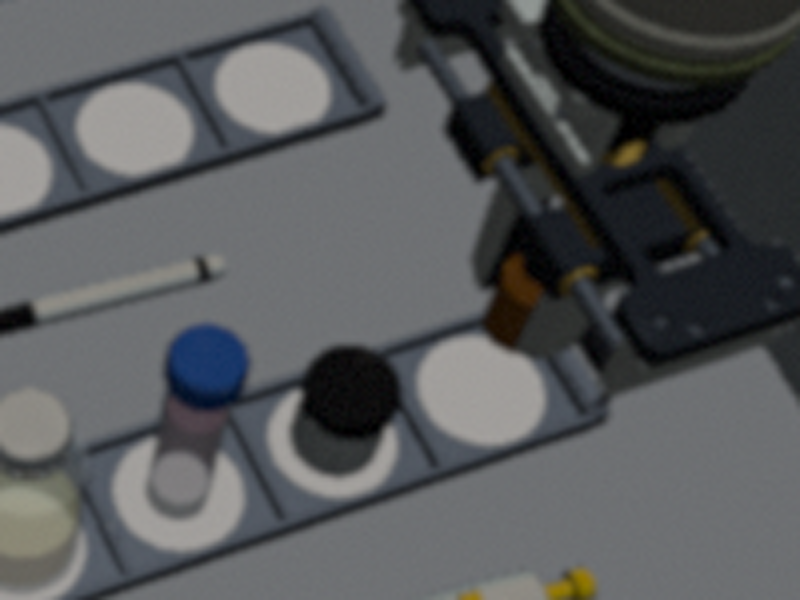

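The dropper is held upright next to the grip end, clear of the other containers. Lowering.

Call:
{"fn": "play_rows", "kwargs": {
  "deltas": [0, 0.2, 6, 0, 24, 0, 0, 12, 0, 24, 0, 0, 12, 0, 24, 0, 0, 9, 0, 24, 0, 0, 5, 0, 24, 0, 0, 3, 0, 24, 0, 0, 1.5, 0, 24, 0, 0, 1, 0, 24, 0, 0, 0, 0, 24, 0, 0, 0, 0, 24]
}}

```text
t: 29.25
tool_pos: [0.6443, 0.1272, 0.0214]
orientation: [2.162, 2.279, 0.001]
force: [-0.2, -0.0, -0.0]
opening: 0.0285
gripper_force: 8.0
```

```bash
python3 g.py 643.7 127 18.6
```

```text
t 29.25 pos [644.3 127.2  21.4] psi 93.02 tilt [0.0009 0.0001] open 28.5 grip 8.0 F [-0.2 -0.  -0. ] | delta tool mm [-0.1 -0.6  2.8] turn -0.08
```

Call:
{"fn": "play_rows", "kwargs": {
  "deltas": [0, -0.6, 1, 0, 24, 0, 0, 0.8, 0, 24, 0, 0, 0.6, 0, 24, 0, 0, 0, 0, 24, 0, 0, 0.5, 0, 24, 0, 0, 0, 0, 24, 0, 0, 0, 0, 24]
}}

```text
t: 29.83
tool_pos: [0.6434, 0.1271, 0.0187]
orientation: [2.162, 2.279, 0.001]
force: [-3.0, -0.6, 5.0]
opening: 0.0284
gripper_force: 8.0
```

Call:
{"fn": "play_rows", "kwargs": {
  "deltas": [0, 0, 0, 0, 30, 0, 0, 0, 0, 34, 0, 0, 0, 0, 42, 0, 0, 0, 0, 52, 0, 0, 0, 0, 60, 0, 0, -6, 0, 60, 0, 0, -14, 0, 60, 0, 0, -22, 0, 60, 0, 0, -26, 0, 60, 0, 0, -28, 0, 60]
}}

```text
t: 30.67
tool_pos: [0.6427, 0.127, 0.1155]
orientation: [-2.162, -2.279, 0.001]
force: [0.3, -0.7, -0.4]
opening: 0.06
gripper_force: 0.0
```

Call:
{"fn": "play_rows", "kwargs": {
  "deltas": [0, 0, -28, 0, 60, 0, 0, -28, 0, 60, 0, 0, -20, 0, 60, -6, -12, -10, 0, 60, -12, -18, 0, 0, 60, -20, -22, 0, 0, 60, -26, -22, 0, 0, 60, -30, -22, 0, 0, 60, -30, -20, 0, 0, 60, -30, -16, 0, 0, 60]
}}

```text
t: 31.5
tool_pos: [0.5183, -0.0346, 0.2016]
orientation: [2.16, 2.279, 0.002]
force: [0.0, -0.2, -0.7]
opening: 0.0597
gripper_force: 0.0
```

Call:
{"fn": "play_rows", "kwargs": {
  "deltas": [-30, -10, 0, 0, 60, -30, -10, 0, 0, 60, -30, 0, 0, 0, 60, -30, 0, 0, 0, 60, -30, 0, 0, 0, 60, -30, 0, 0, 0, 60, -30, 0, 0, 0, 60, -20, 0, 0, 0, 60, -10, 0, 0, 0, 60, 0, 0, 0, 0, 60]
}}

```text
t: 32.33
tool_pos: [0.512, -0.2763, 0.201]
orientation: [2.164, 2.276, -0.0]
force: [-0.0, 0.7, 0.3]
opening: 0.0602
gripper_force: 0.0
```

```bash
python3 g.py 450 -300 150; python3 - <<'E'
from h import *
a=snap('top','t8')['pixels'];b=snap('side','s8')['pixels']
cv2.imwrite('pics/c8.png',np.hstack([cv2.resize(a[160:260,140:320],(720,400),interpolation=cv2.INTER_CUBIC)]))
E
```

```text
t 32.33 pos [ 512.  -276.3  201. ] psi 92.89 tilt [ 0.0009 -0.001 ] open 60.2 grip 0.0 F [-0.   0.7  0.3] | delta tool mm [-20.5 -63.2  50.9] turn -0.21
```

View pics/c8.png

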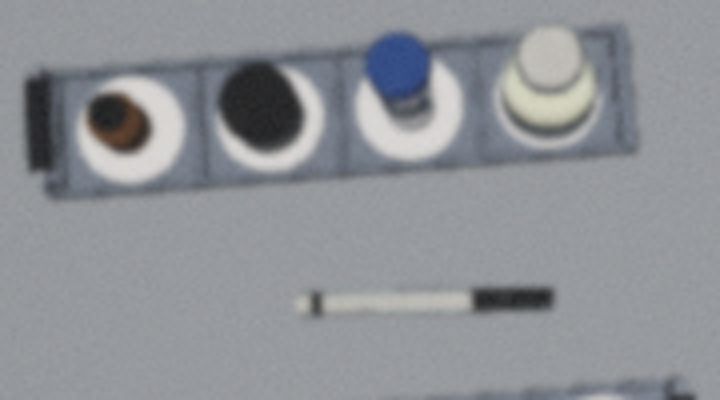

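View pics/s8.png

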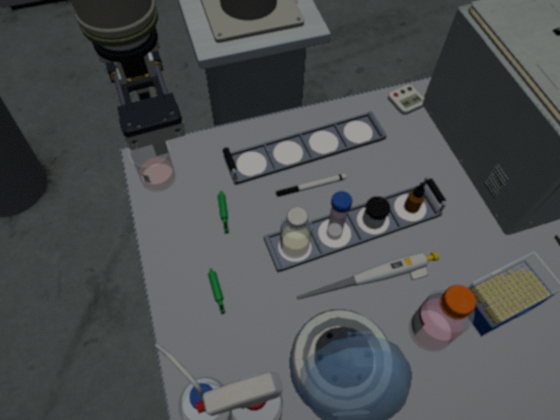

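All four are upright in reversed order, and the beaker at (155,172) is undisturbed. Checking the centring in numbers.

```bash
python3 - <<'E'
from h import *
T=np.load('pics/t8.npz');S=np.load('pics/s8.npz')
for n,p,q,h in [('dropper',(106,112),(419,187),.083),('pot',(258,102),(377,206),.054),('tube',(398,64),(342,199),.120),('bottle',(551,57),(297,215.5),.112)]:
    print(n,(toworld(T,((p[0]+.5)/4-.5+140,(p[1]+.5)/4-.5+160),h)*1000).round(1),(toworld(S,q,h)*1000).round(1))
E
```

```text
dropper [638. 125.  83.] [649.8 121.1  83. ]
pot [646.6  52.   54. ] [649.   50.6  54. ]
tube [651.  -25.1 120. ] [653.7 -24.5 120. ]
bottle [ 654.1 -100.   112. ] [656.9 -99.5 112. ]
```

```bash
python3 -c "
from plant import robot
print(robot.close_job())"
```

```text
the job is handed in; nothing more can be done
None
```

I moved all four containers in the order asked and handed the job in after about 32 s; they stand upright in reversed order, the bottle, tube and pot within about 2 mm of their compartment centres, the dropper less certain (about 3–7 mm off by camera), and the beaker was not touched.

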